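# Jack the sunk end of the rocking plate level and hold it

### The job

One end of the rocking aluminium plate has sunk under the coil board. Stand the small red jack flat on the bench with its saddle centred under the yellow lift tongue of the sunk end, then press its pump handle all the way down so that the jack raises the plate level, and finish while still holding the handle down, because the jack sinks again when it is let go. Do not lift or steady the plate by hand, leave the coil board and the tin lying on it, and do not disturb the other things on the bench.

Things in the scene. Friction and masses are not known exactly. Their poses are not given: they have to be found in the camera images.
- jack: small red lever jack, loose, about 0.75 kg in all. Origin: underside of its base, below the middle of the pump housing; x towards the saddle, z up. Dark steel base 205 (x from -120 to +85) x 60 x 10. Red pump housing 60 (x from -30 to +30) x 36 (y) and 75 high above the bench: the part to grasp, across its 36 mm, from above. A toe stands out in front of it (26 wide) and carries the round saddle; the handle stands out behind it.
- saddle_top (a point): centre of the top of the jack's saddle, a ribbed dark disc of 32 diameter; 65 ahead of the jack's origin in x, 48 above the bench with the handle up and 77 with it fully down
- handle_pad (a point): middle of the upper face of the black rubber pad (36 long x 46 wide x 12 thick) at the end of the pump handle. The handle turns about an axis along the jack's y, 40 behind its origin and 52 above the bench; the pad's centre is 90 from that axis. Handle up: the pad is 114 behind the jack's origin and 108 above the bench; fully down: 130 behind and 58 above
- jack_handle (a joint): angle of the pump handle: 0 up (slanting 0.6 rad above level; it starts there), 0.6 fully down against its stop (level). It drives the saddle straight up in proportion, 29 mm over the whole stroke; about 2 to 6 N on the pad moves it and it springs back up when let go
- rocker_base: fixed dark stand of the rocking plate, 130 x 80. Origin on the bench under the middle of the plate; -x is the front side, where the two yellow tongues are, +y towards the left tongue. The plate is aluminium, 130 (x) x 264 (y) x 10, its upper face 90 above the bench when level, with 6 mm lips at the back and both ends; it rocks about an axis along x, 64 above the bench
- rock_plate (a joint): tilt of the rocking plate, 0 = level; +0.105 = right end (-y) fully sunk, -0.105 = left end (+y) fully sunk
- pad_left (a point): centre of the underside of the dark steel pad (34 diameter) under the left yellow tongue (tongue 44 wide, 10 thick, 50 ahead of the plate's front edge; black dot on top over the pad's centre). 95 ahead of the plate's middle, 68 to its left; 76 above the bench when level, about 69 when sunk and 83 when raised
- pad_right (a point): the same under the right yellow tongue, 68 to the right of the plate's middle
- coil_board: heavy twin-coil circuit board, 120 x 101 x 49, loose on the sunk end of the plate, 75 from its middle; origin at its underside
- flux_tin: round white tin, 63 diameter x 22, loose on the other, raised end of the plate
- pliers: pliers with yellow and black grips, 188 long, on the bench at the right (bystander)
- tape_roll: yellow roll of tape, 69 diameter x 19, at the left (bystander)
- side_cutter: small red-handled side cutters, 115 long, on the bench at the right (bystander)
- iron_stand: fixed pale soldering stand between the jack and the plate, 170 high, its iron up to 450; it reaches from x = 0.55 to 0.85 and y = -0.13 to 0.13. Carry the jack past in front of it (nearer the robot), over the low empty tray
There are look-alikes about, which are no part of the job. What is shaped like the coil_board but orange is not meant.

How it is judged:
By the outcome, as a careful person would: the job done as asked, in the order asked, and still so for the second after the job is handed in, while the arm keeps its last pose, push and grip.
It also fails if it takes over 56 s, if anything falls off the work surface, if the arm or the gripper's body presses on something with over 40 N, if the wrist force passes 120 N, or if a joint passes its speed limit or range.

### The arm

A 6-joint arm with a two-finger parallel gripper is mounted at the origin on a cart in front of the work surface, level with it; the furniture and walls round the work are solid. World frame = base frame: x ahead of the robot, y to its left, z up, the work surface at z = 0. Lengths are in m, angles in rad, forces in N, time in s.
With the tool pointing down it reaches from about 0.3 to 0.775 m from the base axis. Payload 14.6 kg.
Tool frame: the origin (TCP) lies at the very end of the fingers, on their centre line; the grasp point (between the pads) lies 19 mm behind it; z points along the fingers, x is the direction in which the jaws open and shut, and the axes are right-handed (so a half turn about z gives the same grasp; the last joint's range is limited). The gripper opens to 94 mm and grips with 3 to 60 N. Pads are 16 mm wide; open, the fingers measure 119 mm over their backs; the gripper's body (75 mm by 177 mm) begins 78 mm behind the grasp point.
Start: joints at [1.263, 0.3, 1.521, -0, 1.321, -0.067], TCP at [0.131, 0.534, 0.205] pointing down, gripper open.
Joint ranges: [-3.03, 3.03], [-0.79, 2.21], [0.23, 2.52], [-1.04, 4.18], [0, 3.07], [-2.55, 2.55]. Speed limits (rad/s): [2.22, 2.22, 2.57, 3.14, 3.14, 3.14].

### API

Orientations are given as [roll, pitch, yaw] about the fixed x, y, z axes, in that order (R = Rz(yaw) Ry(pitch) Rx(roll)).
In Python, from station import ctrl gives the robot as it stands.
- The arm moves only by the shell command python3 -m inch 'ROWS' [FORCE]. ROWS is JSON, one flat list of numbers, 7 for each row, row after row: the shift along the tool's x, y, z in cm, then the turn, a rotation vector about the tool's x, y, z in rad, then the opening, from 0 (shut) to 1 (fully open). In form: [tx, ty, tz, wx, wy, wz, claw, tx, ty, tz, wx, wy, wz, claw, ...]. A call has 1 to 20 rows; each row shifts and turns the commanded pose from where the row before left it, along the tool's axes as they then stand; what a row does not reach is not made up. A row lasts 1/8 s, in which the tool goes at most 62.5 mm and 10.7 degrees, less where a joint would pass 70% of its speed; a pose out of reach is approached as far as the arm can. A call is refused whole if a number of a shift passes 6.25 or a number of a turn 0.188, either way. A call with a gripper value outside its range is refused whole. The fingers move at their own pace and stop on an object; FORCE is the grip in N (left out, the last holds). Time passes only in rows, so rows that do not move let the fingers close. It gives the time, the measured TCP pose, the force and the opening at its end, in the units of the state.
- ctrl.get_obs(): the state, without advancing time (a new reading comes with each control period).
- ctrl.camera(name): name is "scene" or "top"; returns (picture, depth): 400x640x3 uint8, red, green, blue; 400x640 float32, m along the optical axis (not along the pixel's ray), 0 where there is no reading.
- ctrl.camera_params(name): a dict with "vertical_fov" (degrees; the focal length in pixels is half the picture's height over the tangent of half this angle, whatever the lens; pixels are square), "cx", "cy" (the principal point, pixels), "distortion" ([k1, k2, p1, p2, k3] as OpenCV has them; the pictures are not rectified), "camera_from_world" (4x4, takes a point from world to camera coordinates). Camera axes: x right, y down, z forward; pixel columns grow to the right and rows downward; lengths in m; the calibration is good to about 2 mm. A picture is of the moment at which its call begins. camera_params takes no time and is no camera call.
- ctrl.hand_in(): hands the job in, once; it reports no verdict.
Trained networks look in the newest picture that a camera, given by its name, has taken for a name from the list of things; names that differ only in an ending like _2 or _b are one class to them, and where a whole thing is asked for, a point or a joint stands for the part that bears it (a point fixed in the world has none). Each returns a list of dicts, best first, with "score" (0 to 1); they miss things now and then, are a little off and sometimes report something else, mostly with a low value. They report only what shows in the picture. A call takes as long as a camera call. They do not tell look-alikes from the thing itself.
- ctrl.spot_in(camera, label): "bbox" ([centre column, centre row, width, height] in pixels, round what is visible of it).
- ctrl.place_of(camera, label): "centre" ([column, row] in pixels: a listed point, or the origin of a listed thing).
The state is a dict: "time_s": time; "qpos": joint angles; "joint_vel": joint speeds; "tau": joint torques, N m; "ee_pos": TCP position; "eef_rot": TCP orientation; "force": force on the tool from outside, world axes, zero at the start; "moment": the same for the moment, N m; "grip_width": finger opening in m.
Only numpy, scipy, OpenCV 4.12 (cv2) and the standard library are available. Lean on these libraries where they do the work, as an engineer would, in place of code of your own. Each camera call takes 0.05 s, during which the arm holds its last target. There are 200 camera calls.

## Working session

There is one attempt and no reset: what is moved stays moved. The work goes in short steps, Python scripts to look and compute and a shell command to move; the robot and the scene stay as the last step left them, time stands still between calls to the robot, and variables do not carry over. Pictures are saved under pics/ and viewed, about 8 in all and at most 12, crops included, and the job is handed in when it is done.

```bash
ls; mkdir -p pics
cat > h.py <<'E'
import numpy as np, cv2
from station import ctrl
def K(n):
    p=ctrl.camera_params(n); f=200/np.tan(np.radians(p["vertical_fov"])/2)
    return np.array([[f,0,p["cx"]],[0,f,p["cy"]],[0,0,1]]),np.array(p["distortion"],float),np.array(p["camera_from_world"])
def ray(n,uv):
    k,d,T=K(n); u=cv2.undistortPoints(np.array([[uv]],float),k,d)[0,0]
    R=T[:3,:3];return -R.T@T[:3,3],R.T@np.array([u[0],u[1],1])
def onz(n,uv,z):
    c,r=ray(n,uv); return c+r*(z-c[2])/r[2]
def ond(n,uv,dep):
    c,r=ray(n,uv); return c+r*dep
def proj(n,P):
    k,d,T=K(n); return cv2.projectPoints(np.array(P,float).reshape(-1,1,3),cv2.Rodrigues(T[:3,:3])[0],T[:3,3],k,d)[0][:,0]
def cloud(n,dep):
    k,d,T=K(n); v,u=np.mgrid[:400,:640]
    q=cv2.undistortPoints(np.stack([u,v],-1).reshape(-1,1,2).astype(float),k,d).reshape(400,640,2)
    P=np.concatenate([q*dep[...,None],dep[...,None]],-1)
    return (P-T[:3,3])@T[:3,:3]
def save(n,img): cv2.imwrite("pics/"+n,img[...,::-1])
E
python3 - <<'E'
from h import *
ims=[]
for n in("scene","top"):
    im,d=ctrl.camera(n); save(n+"0.png",im); np.savez("d_"+n,im=im,d=d)
    for l in["jack","saddle_top","handle_pad","rocker_base","pad_left","pad_right","coil_board","flux_tin"]:
        for r in ctrl.place_of(n,l)[:3]:
            c=r["centre"]; u,v=[int(round(x)) for x in c]
            dd=d[v,u] if 0<=u<640 and 0<=v<400 else 0
            print(n,l,round(r["score"],2),np.round(c),np.round(ond(n,c,dd),3), "z0",np.round(onz(n,c,0)[:2],3))
print(ctrl.get_obs())
E
```

```text
pics
scene saddle_top 0.37 [337. 241.] [ 0.495 -0.194  0.048] z0 [ 0.533 -0.145]
scene handle_pad 0.5 [354. 261.] [ 0.426 -0.376  0.112] z0 [ 0.512 -0.275]
scene rocker_base 0.74 [296. 170.] [0.62  0.269 0.081] z0 [0.696 0.391]
scene pad_left 0.83 [272. 166.] [0.619 0.487 0.005] z0 [0.623 0.495]
scene pad_left 0.64 [406. 325.] [ 0.445 -0.609  0.017] z0 [ 0.457 -0.598]
scene pad_right 0.91 [300. 172.] [0.625 0.246 0.084] z0 [0.704 0.372]
scene pad_right 0.32 [335. 246.] [ 0.509 -0.167  0.002] z0 [ 0.51  -0.165]
scene coil_board 0.85 [308. 160.] [0.69  0.285 0.103] z0 [0.795 0.446]
scene coil_board 0.83 [245. 184.] [ 0.444  0.428 -0.002] z0 [0.443 0.424]
scene flux_tin 0.55 [280. 151.] [0.632 0.421 0.109] z0 [0.737 0.606]
top jack 0.9 [383. 225.] [ 0.474 -0.247  0.076] z0 [ 0.477 -0.261]
top saddle_top 0.58 [368. 217.] [ 0.506 -0.193  0.047] z0 [ 0.509 -0.199]
top handle_pad 0.44 [415. 238.] [ 0.43  -0.361  0.106] z0 [ 0.432 -0.389]
top handle_pad 0.28 [215. 193.] [0.576 0.392 0.098] z0 [0.588 0.418]
top rocker_base 0.78 [220. 170.] [0.667 0.379 0.095] z0 [0.684 0.403]
top pad_left 0.6
[... 342 characters left out ...]
82 [203. 172.] [0.65  0.435 0.117] z0 [0.671 0.47 ]
{'time_s': 0.9, 'qpos': array([ 1.26342646e+00,  2.99893588e-01,  1.52099024e+00,  1.91537097e-05,
        1.32068764e+00, -6.66061436e-02]), 'joint_vel': array([ 0.00095218,  0.00019799, -0.00021036, -0.00080946,  0.00024284,
        0.00079496]), 'tau': array([ 4.72544034e-04, -5.31657636e+01, -3.52906322e+01,  7.09472154e-02,
        2.12119252e-02,  3.85686712e-05]), 'ee_pos': array([0.13114507, 0.53413375, 0.20545323]), 'eef_rot': array([-3.14157555e+00, -2.23654736e-05,  1.33002787e+00]), 'force': array([ 0.75613189, -1.00814946,  0.35247909]), 'moment': array([ 0.03257839,  0.04586446, -0.01414575]), 'grip_width': 0.0938909405280808}
```

```bash
sleep 8
```

```text
(no output)
```

View images.

Run:
```python
import cv2
a=cv2.imread("pics/top0.png")
cv2.imwrite("pics/top0c.png",cv2.resize(a[110:290,150:470],None,fx=2.5,fy=2.5,interpolation=cv2.INTER_CUBIC))
```

```text
(no output)
```

View pics/scene0.png

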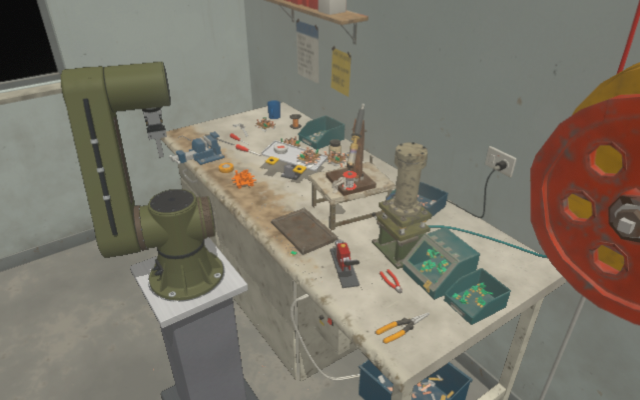

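View pics/top0c.png

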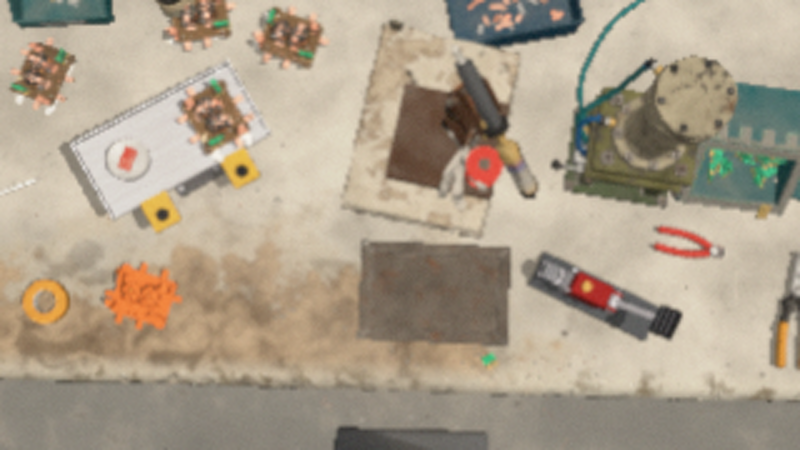

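Scene picture: jack at (345,262), plate at (290,160), iron stand at (350,170). In the top crop the coil board sits at the plate's right tongue (px 246,178), so the right end is sunk.
Candidates: the jack at top px (385,226) is the only lever jack, red with base, toe and pad. Not it: red side cutters (425,207), press (400,150). For the coil board, the one on the plate is at (236,157), the orange one at (207,228) is not meant, and loose clumps lie at (167,140), (229,118), (265,125). Tongues: right (246,178) and left (214,195).

Run:
```python
from h import *
for n in("top","scene"):
    z=np.load(f"d_{n}.npz"); im,d=z["im"],z["d"]; P=cloud(n,d); ok=d>0
    hsv=cv2.cvtColor(im,cv2.COLOR_RGB2HSV)
    X,Y,Z=P[...,0],P[...,1],P[...,2]
    box=ok&(X>.38)&(X<.56)&(Y>-.41)&(Y<-.14)
    print(n,"bench z",np.median(Z[ok&(abs(X-.45)<.1)&(abs(Y+.45)<.03)]))
    for nm,m in(("base",box&(Z>.006)),("hous",box&(Z>.066)&(Z<.085)&(hsv[...,1]>120))):
        p=P[m][:,:2].astype(np.float32); print(nm,m.sum(),cv2.minAreaRect(p*1000),p.mean(0))
    red=box&(hsv[...,1]>150)&((hsv[...,0]<8)|(hsv[...,0]>172)); print("red mean",P[red].mean(0),red.sum(), P[red].max(0))
    yel=ok&(hsv[...,0]>15)&(hsv[...,0]<32)&(hsv[...,1]>140)&(X>.53)&(X<.7)&(Y>.22)&(Y<.46)&(Z>.05)
    nl,lab,st,ce=cv2.connectedComponentsWithStats(yel.astype(np.uint8))
    for i in range(1,nl):
        if st[i,4]<20: continue
        print("tongue",st[i],ce[i],P[lab==i].mean(0),cv2.minAreaRect(P[lab==i][:,:2].astype(np.float32)*1000))
        x,y,w,h,_=st[i]; sub=im[y:y+h,x:x+w].max(-1).astype(float); wt=np.clip(90-sub,0,None)
        vv,uu=np.mgrid[y:y+h,x:x+w]; q=(uu-x-w/2)**2+(vv-y-h/2)**2<(min(w,h)/3.)**2; wt*=q
        if wt.sum()>0:
            uv=[(uu*wt).sum()/wt.sum(),(vv*wt).sum()/wt.sum()]; zz=np.median(Z[lab==i]); print(" dot",uv,onz(n,uv,zz))
    m=ok&(hsv[...,1]<40)&(X>.55)&(X<.8)&(Y>.2)&(Y<.5)&(Z>.07)&(Z<.11)
    p=P[m]; print("plate",m.sum(),cv2.minAreaRect(p[:,:2].astype(np.float32)*1000))
    A=np.c_[p[:,:2],np.ones(len(p))]; c=np.linalg.lstsq(A,p[:,2],rcond=None)[0]; print(" plane",c)
im=np.load("d_top.npz")["im"]
a=cv2.resize(im[190:250,350:430],None,fx=5,fy=5,interpolation=cv2.INTER_CUBIC);b=cv2.resize(im[140:200,190:270],None,fx=5,fy=5,interpolation=cv2.INTER_CUBIC)
save("crop1.png",np.hstack([a,b]))
```

```text
top bench z 0.00035691787004663185
base 930 ((470.9241027832031, -274.72503662109375), (266.919189453125, 171.14920043945312), 88.91889953613281) [ 0.4627039  -0.28667393]
hous 148 ((471.82891845703125, -259.6943664550781), (59.70787811279297, 35.69734573364258), 67.06511688232422) [ 0.47185835 -0.2591767 ]
red mean [ 0.47816135 -0.27369402  0.06596789] 147 [ 0.54928344 -0.22955593  0.08449411]
tongue [239 170  14  15 119] [245.5210084  176.83193277] [0.64372116 0.2815196  0.08316378] ((642.865234375, 281.4545593261719), (47.110801696777344, 40.920108795166016), 30.201324462890625)
 dot [np.float64(246.1919191919192), np.float64(177.90404040404042)] [0.63966743 0.27880646 0.08293455]
tongue [207 187  15  15 121] [213.72727273 194.21487603] [0.57169314 0.39601238 0.09726435] ((571.2128295898438, 396.2845153808594), (47.04688262939453, 40.93073272705078), 29.243122100830078)
 dot [np.float64(214.44), np.float64(195.304)] [0.56762631 0.39311415 0.09718429]
plate 1591 ((673.0835571289062, 378.62396240234375), (165.20230102539062, 271.62261962890625), 31.36778450012207)
 plane [-0.0509518
[... 344 characters left out ...]
mean [ 0.47141347 -0.29086035  0.06057745] 104 [ 0.54568896 -0.2399622   0.07813855]
tongue [266 157  12   8  57] [271.68421053 160.28070175] [0.5661096  0.38613658 0.09628497] ((568.3010864257812, 388.3789978027344), (46.38942337036133, 42.52490234375), 32.21068572998047)
 dot [np.float64(271.0), np.float64(160.0)] [0.56482098 0.38996576 0.09635166]
tongue [293 166  13   7  63] [299.20634921 168.93650794] [0.63778303 0.27302371 0.081475  ] ((638.85595703125, 275.1242980957031), (57.897483825683594, 46.173179626464844), 35.16787338256836)
plate 643 ((685.9598999023438, 383.0710754394531), (156.9871368408203, 274.6802062988281), 31.229127883911133)
 plane [-0.04282629  0.09313253  0.08391334]
```

View pics/crop1.png

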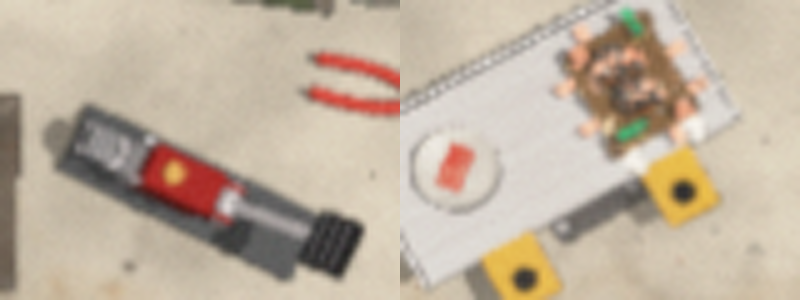

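Crop: the jack's housing is at about (387,227) with the saddle up-left and the black pad right. The right tongue's dot is at (246.2,178), next to the coil board. That gives the jack at (0.472,-0.260), yaw about 66.5°, and the rocker yaw at about 31.5°. Next I compute the rows for the reach.

```bash
cat > plan.py <<'E'
# plan.py x y z yaw n : rows from the measured pose to a tool-down target
import sys
from h import *
from scipy.spatial.transform import Rotation as Ro
x,y,z,yaw,n=map(float,sys.argv[1:6]); n=int(n)
o=ctrl.get_obs(); p=np.array(o["ee_pos"]); R=Ro.from_euler("xyz",o["eef_rot"])
G=Ro.from_euler("xyz",[np.pi,0,yaw]); dp=(np.array([x,y,z])-p)/n; w=(R.inv()*G).as_rotvec()/n
print("t",round(o["time_s"],2),"p",p.round(4),"rot",np.round(o["eef_rot"],3),"F",np.round(o["force"],1),"w",round(o["grip_width"],4))
for i in range(n):
    s=R.inv().apply(dp)*100; print(*np.round(s,2),*np.round(w,3)); R=R*Ro.from_rotvec(w)
E
python3 plan.py 0.472 -0.2597 0.2 -0.41 18
```

```text
t 0.9 p [0.1311 0.5341 0.2055] rot [-3.142 -0.     1.33 ] F [ 0.8 -1.   0.4] w 0.0939
-3.83 2.89 0.03 -0.0 -0.0 0.097
-3.53 3.25 0.03 -0.0 -0.0 0.097
-3.2 3.57 0.03 -0.0 -0.0 0.097
-2.84 3.87 0.03 -0.0 -0.0 0.097
-2.46 4.12 0.03 -0.0 -0.0 0.097
-2.05 4.34 0.03 -0.0 -0.0 0.097
-1.62 4.52 0.03 -0.0 -0.0 0.097
-1.18 4.65 0.03 -0.0 -0.0 0.097
-0.72 4.74 0.03 -0.0 -0.0 0.097
-0.26 4.79 0.03 -0.0 -0.0 0.097
0.2 4.8 0.03 -0.0 -0.0 0.097
0.66 4.75 0.03 -0.0 -0.0 0.097
1.12 4.67 0.03 -0.0 -0.0 0.097
1.57 4.54 0.03 -0.0 -0.0 0.097
2.0 4.36 0.03 -0.0 -0.0 0.097
2.41 4.15 0.03 -0.0 -0.0 0.097
2.8 3.9 0.03 -0.0 -0.0 0.097
3.16 3.61 0.03 -0.0 -0.0 0.097
```

```bash
python3 -m inch '[-3.8,2.9,0,0,0,0.097,1, -3.5,3.2,0,0,0,0.097,1, -3.2,3.6,0,0,0,0.097,1, -2.8,3.9,0,0,0,0.097,1, -2.5,4.1,0,0,0,0.097,1, -2.1,4.3,0,0,0,0.097,1, -1.6,4.5,0,0,0,0.097,1, -1.2,4.6,0,0,0,0.097,1, -0.7,4.7,0,0,0,0.097,1, -0.3,4.8,0,0,0,0.097,1, 0.2,4.8,0,0,0,0.097,1, 0.7,4.8,0,0,0,0.097,1, 1.1,4.7,0,0,0,0.097,1, 1.6,4.5,0,0,0,0.097,1, 2.0,4.4,0,0,0,0.097,1, 2.4,4.2,0,0,0,0.097,1, 2.8,3.9,0,0,0,0.097,1, 3.2,3.6,0,0,0,0.097,1, 0,0,0,0,0,0,1, 0,0,0,0,0,0,1]'; python3 plan.py 0.472 -0.2597 0.12 -0.41 2;python3 plan.py 0.472 -0.2597 0.045 -0.41 1
```

```text
time_s: 3.4
ee_pos: [0.4692, -0.26, 0.2053]
eef_rot: [-3.141, 0.001, -0.415]
force: [-0.1, 0.9, 0.2]
grip_width: 0.0939
t 3.4 p [ 0.4692 -0.26    0.2053] rot [-3.141e+00  1.000e-03 -4.150e-01] F [-0.1  0.9  0.2] w 0.0939
0.12 -0.07 4.26 -0.0 0.0 -0.003
0.12 -0.07 4.26 -0.0 0.0 -0.003
t 3.4 p [ 0.4692 -0.26    0.2053] rot [-3.141e+00  1.000e-03 -4.150e-01] F [-0.1  0.9  0.2] w 0.0939
0.25 -0.14 16.03 -0.0 0.001 -0.005
```

```bash
python3 -m inch '[0.25,-0.15,4,0,0,0,1, 0,0,4,0,0,0,1, 0,0,4,0,0,0,1, 0,0,2.5,0,0,0,1, 0,0,1.5,0,0,0,1, 0,0,0.8,0,0,0,1, 0,0,0,0,0,0,1, 0,0,0,0,0,0,0.6, 0,0,0,0,0,0,0.4, 0,0,0,0,0,0,0.3, 0,0,0,0,0,0,0.2, 0,0,0,0,0,0,0.2, 0,0,0,0,0,0,0.2, 0,0,0,0,0,0,0.2]' 40
python3 - <<'E'
from h import *
im,d=ctrl.camera("top")
print(ctrl.place_of("top","saddle_top"),ctrl.place_of("top","handle_pad"))
E
```

```text
time_s: 5.15
ee_pos: [0.4724, -0.2602, 0.0375]
eef_rot: [3.142, -0.0, -0.416]
force: [0.4, -0.1, 0.9]
grip_width: 0.036
[{'centre': [369.7, 216.4], 'score': 0.54}] [{'centre': [413.9, 239.7], 'score': 0.53}]
```

```bash
python3 -m inch '[0,0,-1,0,0,0,0.2, 0,0,-2,0,0,0,0.2, 0,0,-3,0,0,0,0.2, 0,0,-1.5,0,0,0,0.2, 0,0,0,0,0,0,0.2]' ; python3 plan.py 0.41 0.18 0.11 -1.021 13
```

```text
time_s: 5.92
ee_pos: [0.4725, -0.2602, 0.113]
eef_rot: [3.141, -0.001, -0.416]
force: [-0.1, -0.7, -7.5]
grip_width: 0.0357
t 5.92 p [ 0.4725 -0.2602  0.113 ] rot [ 3.141e+00 -1.000e-03 -4.160e-01] F [-0.1 -0.7 -7.5] w 0.0357
-1.81 -2.9 0.02 -0.0 -0.0 0.047
-1.94 -2.82 0.02 -0.0 -0.0 0.047
-2.07 -2.72 0.02 -0.0 -0.0 0.047
-2.19 -2.62 0.02 -0.0 -0.0 0.047
-2.31 -2.52 0.02 -0.0 -0.0 0.047
-2.43 -2.41 0.02 -0.0 -0.0 0.047
-2.54 -2.29 0.02 -0.0 -0.0 0.047
-2.64 -2.17 0.02 -0.0 -0.0 0.047
-2.74 -2.05 0.02 -0.0 -0.0 0.047
-2.83 -1.92 0.02 -0.0 -0.0 0.047
-2.92 -1.78 0.02 -0.0 -0.0 0.047
-3.0 -1.65 0.02 -0.0 -0.0 0.047
-3.07 -1.5 0.02 -0.0 -0.0 0.047
```

```bash
python3 -m inch '[-2.7,1.2,0,0,0,0,0.2, -2.7,1.2,0,0,0,0,0.2]' ; python3 plan.py 0.41 0.19 0.11 -1.021 13
```

```text
time_s: 6.18
ee_pos: [0.4119, -0.2597, 0.1109]
eef_rot: [-3.141, 0.002, -0.416]
force: [-0.5, -0.1, -7.0]
grip_width: 0.036
t 6.17 p [ 0.4119 -0.2597  0.1109] rot [-3.141e+00  2.000e-03 -4.160e-01] F [-0.5 -0.1 -7. ] w 0.036
-1.41 -3.16 0.01 0.0 0.0 0.047
-1.56 -3.09 0.01 0.0 0.0 0.047
-1.7 -3.01 0.01 0.0 0.0 0.047
-1.84 -2.93 0.01 0.0 0.0 0.047
-1.97 -2.84 0.01 0.0 0.0 0.047
-2.1 -2.75 0.01 0.0 0.0 0.047
-2.23 -2.65 0.01 0.0 0.0 0.047
-2.35 -2.54 0.01 0.0 0.0 0.047
-2.46 -2.43 0.01 0.0 0.0 0.047
-2.57 -2.31 0.01 0.0 0.0 0.047
-2.68 -2.19 0.01 0.0 0.0 0.047
-2.78 -2.06 0.01 0.0 0.0 0.047
-2.87 -1.93 0.01 0.0 0.0 0.047
```

```bash
python3 -m inch '[-1.4,-3.2,0,0,0,0.047,0.2, -1.6,-3.1,0,0,0,0.047,0.2, -1.7,-3,0,0,0,0.047,0.2, -1.8,-2.9,0,0,0,0.047,0.2, -2,-2.8,0,0,0,0.047,0.2, -2.1,-2.7,0,0,0,0.047,0.2, -2.2,-2.6,0,0,0,0.047,0.2, -2.4,-2.5,0,0,0,0.047,0.2, -2.5,-2.4,0,0,0,0.047,0.2, -2.6,-2.3,0,0,0,0.047,0.2, -2.7,-2.2,0,0,0,0.047,0.2, -2.8,-2.1,0,0,0,0.047,0.2, -2.9,-1.9,0,0,0,0.047,0.2, 0,0,0,0,0,0,0.2, 0,0,0,0,0,0,0.2]' ; python3 plan.py 0.528 0.2125 0.11 -1.021 4
python3 - <<'E'
from h import *
im,d=ctrl.camera("top"); P=cloud("top",d); np.savez("d_top1",im=im,d=d)
p=np.array(ctrl.get_obs()["ee_pos"]); yaw=ctrl.get_obs()["eef_rot"][2]+np.pi/2
for l in("saddle_top","handle_pad","jack"):
    for r in ctrl.place_of("top",l)[:2]:
        c=r["centre"]; w=ond("top",c,d[int(round(c[1])),int(round(c[0]))])
        v=w-p; print(l,r["score"],c,w.round(3),"in jack", v[0]*np.cos(yaw)+v[1]*np.sin(yaw), -v[0]*np.sin(yaw)+v[1]*np.cos(yaw))
E
```

```text
time_s: 8.05
ee_pos: [0.4096, 0.1889, 0.1116]
eef_rot: [3.14, 0.0, -1.026]
force: [-0.2, -0.5, -7.0]
grip_width: 0.0358
t 8.05 p [0.4096 0.1889 0.1116] rot [ 3.14   0.    -1.026] F [-0.2 -0.5 -7. ] w 0.0358
1.03 -2.84 0.04 0.0 0.0 -0.001
1.03 -2.84 0.04 0.0 0.0 -0.001
1.04 -2.84 0.04 0.0 0.0 -0.001
1.04 -2.83 0.04 0.0 0.0 -0.001
saddle_top 0.53 [256.2, 221.3] [0.473 0.228 0.119] in jack 0.07443821151573687 0.0008092406453557438
handle_pad 0.56 [275.6, 267.9] [0.331 0.116 0.487] in jack -0.10519971703963443 -0.021704559405919477
jack 0.79 [269.3, 238.7] [0.409 0.141 0.438] in jack -0.025472469073635255 -0.040140521367281586
jack 0.55 [465.4, 233.3] [ 0.454 -0.586  0.017] in jack -0.36321984911470434 -0.6858355243204531
```

Run:
```python
from h import *
z=np.load("d_top.npz")
def f(nm,p,yaw,dz):
    z=np.load(nm); P=cloud("top",z["d"])[z["d"]>0]-[p[0],p[1],dz]
    a=P[:,0]*np.cos(yaw)+P[:,1]*np.sin(yaw); b=-P[:,0]*np.sin(yaw)+P[:,1]*np.cos(yaw); h=P[:,2]
    for n,lo,hi in(("base",.006,.014),("low",.015,.04),("sad",.042,.055),("house",.068,.082),("pad",.095,.115)):
        m=(h>lo)&(h<hi)&(abs(b)<.045)&(a>-.16)&(a<.11)
        if n=="sad": m&=a>.035
        if m.sum(): print(nm,n,m.sum(),"a",np.percentile(a[m],[1,50,99]).round(4),a[m].mean().round(4),"b",np.percentile(b[m],[1,50,99]).round(4))
f("d_top.npz",(.4724,-.2602),1.155,0)
f("d_top1.npz",(.4096,.1889),np.pi/2-1.026,.074)
```

```text
d_top.npz base 336 a [-0.1357 -0.055   0.085 ] -0.0313 b [-0.04    0.013   0.0364]
d_top.npz low 40 a [-0.1131  0.0256  0.0818] 0.009 b [-0.0258  0.015   0.03  ]
d_top.npz sad 73 a [0.0362 0.0623 0.0808] 0.0607 b [-0.0143 -0.0004  0.0148]
d_top.npz house 171 a [-0.0769 -0.0033  0.0339] -0.0067 b [-0.0166  0.0011  0.0182]
d_top.npz pad 94 a [-0.129  -0.1102 -0.0967] -0.1108 b [-0.0246 -0.0002  0.0205]
d_top1.npz base 100 a [-0.1194 -0.0637  0.0821] -0.0386 b [-0.0279 -0.0193  0.0275]
d_top1.npz low 8 a [-0.11   -0.0638  0.0695] -0.0523 b [-0.0264 -0.0229 -0.0094]
d_top1.npz sad 31 a [0.0601 0.068  0.0763] 0.0683 b [-0.0137 -0.0025  0.0131]
d_top1.npz house 3 a [-0.0323 -0.0321 -0.0305] -0.0316 b [0.0024 0.0056 0.0097]
d_top1.npz pad 22 a [-0.1306 -0.1151 -0.1008] -0.1158 b [-0.0211 -0.0175 -0.0109]
```

```bash
python3 -m inch '[1,-2.8,0,0,0,0,0.2, 1,-2.8,0,0,0,0,0.2, 1,-2.8,0,0,0,0,0.2, 1,-2.8,0,0,0,0,0.2, 0,0,2,0,0,0,0.2, 0,0,2,0,0,0,0.2, 0,0,1.5,0,0,0,0.2, 0,0,1.0,0,0,0,0.2, 0,0,0.5,0,0,0,0.2, 0,0,0,0,0,0,0.2]'
python3 plan.py 0.583 0.2463 0.041 -1.021 4
```

```text
time_s: 9.5
ee_pos: [0.5267, 0.2131, 0.0425]
eef_rot: [-3.141, -0.0, -1.027]
force: [-0.8, -0.3, -6.6]
grip_width: 0.036
t 9.5 p [0.5267 0.2131 0.0425] rot [-3.141 -0.    -1.027] F [-0.8 -0.3 -6.6] w 0.036
0.02 -1.63 0.04 -0.0 -0.0 -0.002
0.02 -1.63 0.04 -0.0 -0.0 -0.002
0.02 -1.63 0.04 -0.0 -0.0 -0.002
0.02 -1.63 0.04 -0.0 -0.0 -0.002
```

```bash
python3 -m inch '[0,-1.6,0,0,0,0,0.2, 0,-1.6,0,0,0,0,0.2, 0,-1.6,0,0,0,0,0.2, 0,-1.6,0,0,0,0,0.2, 0,0,0,0,0,0,0.2, 0,0,0.3,0,0,0,0.2, 0,0,0.25,0,0,0,0.2, 0,0,0,0,0,0,0.2]'
python3 - <<'E'
from h import *
o=ctrl.get_obs(); p=np.array(o["ee_pos"]); yaw=o["eef_rot"][2]+np.pi/2
print("saddle est",p[:2]+.065*np.array([np.cos(yaw),np.sin(yaw)]),yaw)
ims=[]
for n in("top","scene"):
    im,d=ctrl.camera(n)
    for l in("saddle_top","pad_right","handle_pad"):
        for r in ctrl.place_of(n,l)[:2]: print(n,l,round(r["score"],2),r["centre"],onz(n,r["centre"],{"saddle_top":.048,"pad_right":.069,"handle_pad":.108}[l])[:2].round(4))
    np.savez("d2_"+n,im=im,d=d)
    ims.append(cv2.resize(im[140:220,180:290] if n=="top" else im[130:210,225:335],None,fx=3.6,fy=3.6,interpolation=cv2.INTER_CUBIC))
save("place.png",np.hstack(ims))
E
```

```text
time_s: 10.5
ee_pos: [0.5813, 0.246, 0.0375]
eef_rot: [-3.141, -0.0, -1.027]
force: [-4.0, -0.8, 0.6]
grip_width: 0.0356
saddle est [0.6369135  0.27964488] 0.5437396061388107
top pad_right 0.98 [248.1, 178.3] [0.6406 0.2739]
top handle_pad 0.42 [266.4, 218.5] [0.4851 0.1921]
scene pad_right 0.84 [298.5, 172.1] [0.6318 0.2699]
scene pad_right 0.3 [310.6, 160.3] [0.7354 0.3296]
scene handle_pad 0.49 [279.2, 182.7] [0.4848 0.1836]
```

View pics/place.png

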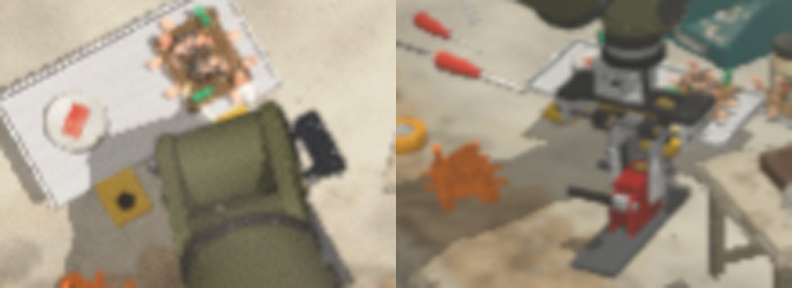

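Placed picture: the jack stands in front of the sunk end with its toe going under the right tongue (top px ~(247,172), mostly hidden by the wrist). Releasing it and backing off to measure.

```bash
python3 -m inch '[0,0,0,0,0,0,0.5, 0,0,0,0,0,0,0.65, 0,0,0,0,0,0,0.65, 0,0,0,0,0,0,0.65, 0,0,-2,0,0,0,0.65, 0,0,-4,0,0,0,0.65, 0,0,-5,0,0,0,0.65, 0,0,-5,0,0,0,0.65, 0,5,0,0,0,0,0.65, 0,5,0,0,0,0,0.65, 0,5,0,0,0,0,0.5, 0,5,0,0,0,0,0.2, 0,0,0,0,0,0,0]'
python3 - <<'E'
from h import *
ims=[]
z0=np.load("d_top.npz")
for n in("top","scene"):
    im,d=ctrl.camera(n); np.savez("d3_"+n,im=im,d=d)
    ims.append(cv2.resize(im[150:230,200:300] if n=="top" else im[140:220,235:335],None,fx=4,fy=4,interpolation=cv2.INTER_CUBIC))
save("rel.png",np.hstack(ims))
z=np.load("d3_top.npz"); im,d=z["im"],z["d"];P=cloud("top",d); hsv=cv2.cvtColor(im,cv2.COLOR_RGB2HSV)
X,Y,Z=P[...,0],P[...,1],P[...,2]
m=(d>0)&(Z>.068)&(Z<.083)&(hsv[...,1]>120)&((hsv[...,0]<8)|(hsv[...,0]>172))&(X>.53)&(X<.64)&(Y>.19)&(Y<.3)
print("house",m.sum(),cv2.minAreaRect(P[m][:,:2].astype(np.float32)*1000))
Q=P[d>0]-[.5813,.246,0]; y=.5437; a=Q[:,0]*np.cos(y)+Q[:,1]*np.sin(y); b=-Q[:,0]*np.sin(y)+Q[:,1]*np.cos(y); h=Q[:,2]
for nm,lo,hi,a0,a1 in(("base",.006,.014,-.14,-.035),("pad",.098,.115,-.15,-.08)):
    q=(h>lo)&(h<hi)&(a>a0)&(a<a1)&(abs(b)<.04); print(nm,q.sum(),np.percentile(a[q],[1,50,99]),np.percentile(b[q],[1,50,99]))
yel=(d>0)&(hsv[...,0]>15)&(hsv[...,0]<32)&(hsv[...,1]>140)&(X>.6)&(X<.7)&(Y>.24)&(Y<.32)&(Z>.05)
print("tongue",yel.sum(),P[yel].mean(0),cv2.minAreaRect(P[yel][:,:2].astype(np.float32)*1000))
print(ctrl.get_obs()["force"],ctrl.get_obs()["ee_pos"])
E
```

```text
time_s: 12.52
ee_pos: [0.4087, 0.1418, 0.1987]
eef_rot: [-3.139, -0.001, -1.028]
force: [-0.1, -0.3, -0.2]
grip_width: 0.0344
house 106 ((579.62744140625, 243.78358459472656), (59.449134826660156, 34.44438171386719), 28.836156845092773)
base 132 [-0.11930525 -0.07128819 -0.03828526] [-0.03567806 -0.01240096  0.03127358]
pad 83 [-0.13138628 -0.11366724 -0.09891207] [-0.02055976  0.00334477  0.02440696]
tongue 123 [0.64313953 0.28067699 0.08216788] ((643.5449829101562, 280.6736755371094), (48.3919677734375, 41.48871994018555), 33.01372146606445)
[ 0.58341455 -0.00309143 -0.47954422] [0.41086483 0.14286156 0.19845281]
```

View pics/rel.png

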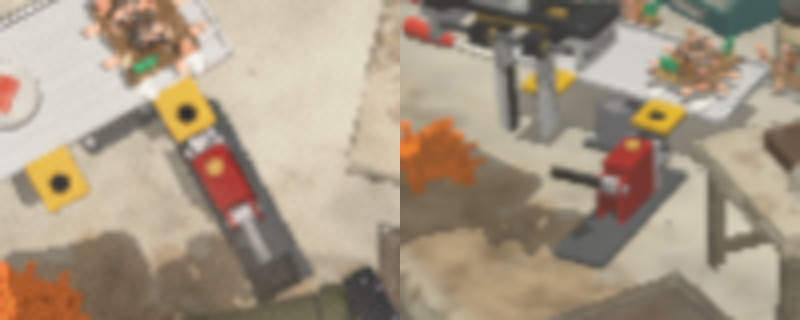

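Released picture: the jack stands flat at top px ~(256,195) with its saddle under the right tongue (dot at (246.5,178)), and the plate and board are undisturbed. The saddle looks about 2–4 mm short of the pad, so I re-grip and slide it about 3 mm forward.

```bash
python3 plan.py 0.5813 0.246 0.1987 -1.027 4; python3 -m inch '[0,-5,0,0,0,0,0.65, 0,-5,0,0,0,0,0.65, 0,-5,0,0,0,0,0.65, 0,-5,0,0,0,0,0.65, 0,0,5,0,0,0,0.65, 0,0,5,0,0,0,0.65, 0,0,4,0,0,0,0.65, 0,0,1.5,0,0,0,0.65, 0,0,0.4,0,0,0,0.65, 0,0,0,0,0,0,0.65, 0,0,0,0,0,0,0.3, 0,0,0,0,0,0,0.2, 0,0,0,0,0,0,0.2]' 40; python3 plan.py 0.5833 0.2482 0.0375 -1.027 1
```

```text
t 12.62 p [0.4109 0.1429 0.1985] rot [-3.139e+00 -1.000e-03 -1.027e+00] F [ 0.6 -0.  -0.5] w 0.0264
-0.0 -4.98 0.01 -0.001 -0.0 -0.0
-0.0 -4.98 0.0 -0.001 -0.0 -0.0
-0.0 -4.98 0.0 -0.001 -0.0 -0.0
-0.0 -4.98 -0.0 -0.001 -0.0 -0.0
time_s: 14.25
ee_pos: [0.5816, 0.2462, 0.0385]
eef_rot: [-3.141, -0.0, -1.027]
force: [-1.5, 0.6, 4.2]
grip_width: 0.0359
t 14.25 p [0.5816 0.2462 0.0385] rot [-3.141 -0.    -1.027] F [-1.5  0.6  4.2] w 0.0359
-0.09 -0.25 0.1 -0.001 -0.0 -0.0
```

```bash
python3 -m inch '[-0.1,-0.3,0,0,0,0,0.2, 0,0,0,0,0,0,0.2, 0,0,0,0,0,0,0.5, 0,0,0,0,0,0,0.65, 0,0,0,0,0,0,0.65, 0,0,-2,0,0,0,0.65, 0,0,-5,0,0,0,0.65, 0,0,-5,0,0,0,0.65, 0,0,-4,0,0,0,0.65, 0,5,0,0,0,0,0.4, 0,5,0,0,0,0,0, 0,5,0,0,0,0,0, 0,5,0,0,0,0,0, 0,0,0,0,0,0,0]'
python3 - <<'E'
from h import *
im,d=ctrl.camera("top"); np.savez("d4_top",im=im,d=d)
P=cloud("top",d); hsv=cv2.cvtColor(im,cv2.COLOR_RGB2HSV)
X,Y,Z=P[...,0],P[...,1],P[...,2]
m=(d>0)&(Z>.068)&(Z<.083)&(hsv[...,1]>120)&((hsv[...,0]<8)|(hsv[...,0]>172))&(X>.53)&(X<.64)&(Y>.19)&(Y<.3)
print("house",m.sum(),cv2.minAreaRect(P[m][:,:2].astype(np.float32)*1000))
Q=P[d>0]-[.5837,.2487,0]; y=.5437; a=Q[:,0]*np.cos(y)+Q[:,1]*np.sin(y); b=-Q[:,0]*np.sin(y)+Q[:,1]*np.cos(y); h=Q[:,2]
q=(h>.098)&(h<.115)&(a>-.15)&(a<-.08)&(abs(b)<.04); print(q.sum(),np.percentile(a[q],[1,50,99]),np.percentile(b[q],[1,50,99]))
yel=(d>0)&(hsv[...,0]>15)&(hsv[...,0]<32)&(hsv[...,1]>140)&(X>.6)&(X<.7)&(Y>.24)&(Y<.32)&(Z>.05)
print("tongue",yel.sum(),P[yel].mean(0),cv2.minAreaRect(P[yel][:,:2].astype(np.float32)*1000))
E
python3 plan.py 0.4822 0.1869 0.14 -1.027 4
```

```text
time_s: 16.0
ee_pos: [0.4108, 0.1442, 0.1997]
eef_rot: [-3.139, -0.001, -1.028]
force: [0.5, -0.2, -0.3]
grip_width: 0.0144
house 113 ((581.8108520507812, 245.3708953857422), (58.264869689941406, 35.86840057373047), 31.686647415161133)
76 [-0.13152506 -0.11384254 -0.101122  ] [-0.02001859  0.00296695  0.02349993]
tongue 125 [0.64329297 0.28056462 0.08259633] ((642.9454956054688, 280.59832763671875), (49.97953796386719, 42.22257995605469), 33.2486686706543)
t 16.05 p [0.4122 0.1449 0.1997] rot [-3.139e+00 -1.000e-03 -1.028e+00] F [ 0.1 -0.3 -0.3] w 0.0109
0.0 -2.04 1.5 -0.001 -0.0 -0.0
0.0 -2.04 1.5 -0.001 -0.0 -0.0
0.01 -2.04 1.5 -0.001 -0.0 -0.0
0.01 -2.04 1.49 -0.001 -0.0 -0.0
```

```bash
python3 -m inch '[0,-2,1.5,0,0,0,0, 0,-2,1.5,0,0,0,0, 0,-2,1.5,0,0,0,0, 0,-2,1.5,0,0,0,0, 0,0,1.5,0,0,0,0, 0,0,0.8,0,0,0,0, 0,0.1,0.4,0,0,0,0, 0,0,0,0,0,0,0]'
python3 - <<'E'
from h import *
im,d=ctrl.camera("scene")
save("press0.png",np.hstack([cv2.resize(im[140:220,235:335],None,fx=4,fy=4,interpolation=cv2.INTER_CUBIC)]))
o=ctrl.get_obs();v=o["ee_pos"]-np.array([.583,.2475,0]);y=.5437
print("jack frame",v[0]*np.cos(y)+v[1]*np.sin(y),-v[0]*np.sin(y)+v[1]*np.cos(y),v[2],o["force"],o["grip_width"])
E
```

```text
time_s: 17.05
ee_pos: [0.4799, 0.1859, 0.1113]
eef_rot: [-3.141, -0.0, -1.027]
force: [-0.8, 0.4, 1.4]
grip_width: 0.0006
jack frame -0.11997159940618715 0.0006094121622569268 0.11154571304406315 [0.34557827 0.01420685 1.1536195 ] 0.0001852512477039449
```

View pics/press0.png

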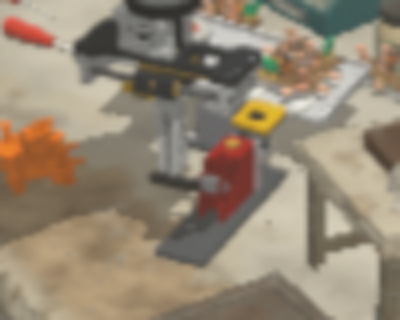

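Press picture: the closed fingertips are on the black pad (crop (175,180)), just touching at about 1 N. Pressing along the arc.

```bash
python3 -m inch '[0,0.2,0.5,0,0,0,0, 0,0.2,0.6,0,0,0,0, 0,0.2,0.6,0,0,0,0, 0,0.2,0.6,0,0,0,0, 0,0,0,0,0,0,0]'; python3 -m inch '[0,0.1,0.6,0,0,0,0, 0,0.1,0.6,0,0,0,0, 0,0.1,0.6,0,0,0,0, 0,0,0.4,0,0,0,0, 0,0,0,0,0,0,0]'
```

```text
time_s: 17.73
ee_pos: [0.4728, 0.1817, 0.0874]
eef_rot: [3.141, 0.0, -1.027]
force: [-0.3, -1.0, 1.7]
grip_width: 0.0005
time_s: 18.35
ee_pos: [0.4703, 0.1802, 0.0657]
eef_rot: [3.141, 0.0, -1.027]
force: [-1.7, -1.8, 4.0]
grip_width: 0.0002
```

```bash
python3 -m inch '[0,0,0.3,0,0,0,0, 0,0,0.3,0,0,0,0, 0,0,0.2,0,0,0,0, 0,0,0,0,0,0,0]'; python3 -m inch '[0,0,0.1,0,0,0,0, 0,0,0.1,0,0,0,0, 0,0,0,0,0,0,0]'
```

```text
time_s: 18.85
ee_pos: [0.4703, 0.1802, 0.058]
eef_rot: [3.141, 0.0, -1.027]
force: [-4.6, -2.6, 7.9]
grip_width: 0.0007
time_s: 19.23
ee_pos: [0.4704, 0.1802, 0.0568]
eef_rot: [3.141, -0.0, -1.027]
force: [-9.1, -4.9, 19.5]
grip_width: 0.0007
```

```bash
python3 -m inch '[0,0.05,0,0,0,0,0, 0,0.05,0,0,0,0,0, 0,0,0,0,0,0,0]'
cat > chk.py <<'E'
from h import *
import sys
ims=[]
for n in("top","scene"):
    im,d=ctrl.camera(n); np.savez("d5_"+n,im=im,d=d); P=cloud(n,d); hsv=cv2.cvtColor(im,cv2.COLOR_RGB2HSV)
    X,Y,Z=P[...,0],P[...,1],P[...,2]
    yel=(d>0)&(hsv[...,0]>15)&(hsv[...,0]<32)&(hsv[...,1]>140)&(X>.53)&(X<.7)&(Y>.22)&(Y<.46)&(Z>.05)
    nl,lab,st,ce=cv2.connectedComponentsWithStats(yel.astype(np.uint8))
    for i in range(1,nl):
        if st[i,4]>30: print(n,"tongue",st[i,4],P[lab==i].mean(0).round(4))
    m=(d>0)&(Z>.068)&(Z<.083)&(hsv[...,1]>120)&((hsv[...,0]<8)|(hsv[...,0]>172))&(X>.53)&(X<.64)&(Y>.19)&(Y<.3)
    if m.sum()>20: print("house",m.sum(),cv2.minAreaRect(P[m][:,:2].astype(np.float32)*1000))
    ims.append(cv2.resize(im[130:230,190:290] if n=="top" else im[140:240,235:335],None,fx=4,fy=4,interpolation=cv2.INTER_CUBIC))
save(sys.argv[1],np.hstack(ims))
E
python3 chk.py press1.png
```

```text
time_s: 19.6
ee_pos: [0.4703, 0.1801, 0.0571]
eef_rot: [-3.139, -0.0, -1.027]
force: [-5.8, -0.1, 16.1]
grip_width: 0.0003
top tongue 121 [0.6423 0.2827 0.0918]
top tongue 118 [0.5704 0.3993 0.0882]
house 107 ((582.209716796875, 246.22802734375), (56.7473258972168, 34.02429962158203), 30.9523983001709)
```

View pics/press1.png

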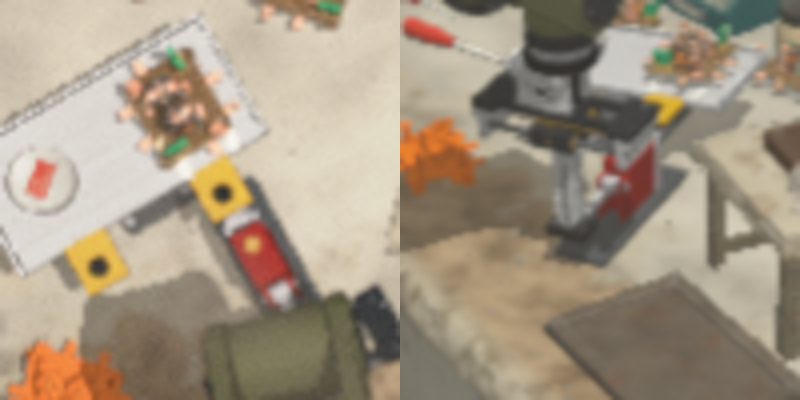

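Final picture: the plate is level to within noise (tongues 92 and 88 mm, nominal about 90), the board and tin are in place, and the handle is against its stop. I check that it stays steady and then hand in.

```bash
python3 -m inch '[0,0,0,0,0,0,0, 0,0,0,0,0,0,0, 0,0,0,0,0,0,0, 0,0,0,0,0,0,0, 0,0,0,0,0,0,0, 0,0,0,0,0,0,0, 0,0,0,0,0,0,0, 0,0,0,0,0,0,0]'; python3 chk.py press2.png; python3 -c "
from station import ctrl
o=ctrl.get_obs(); print(o['force'],o['ee_pos'])
if o['force'][2]>8: print(ctrl.hand_in())"
```

```text
time_s: 20.7
ee_pos: [0.4703, 0.1801, 0.0571]
eef_rot: [-3.139, -0.0, -1.027]
force: [-4.1, -1.3, 16.5]
grip_width: 0.0001
top tongue 122 [0.642  0.283  0.0923]
top tongue 119 [0.5703 0.3991 0.0882]
house 109 ((581.7329711914062, 245.56509399414062), (57.832637786865234, 35.64850997924805), 32.166019439697266)
[-5.32414277 -1.314228   17.22421661] [0.47033442 0.18009637 0.05706381]
the job is handed in; nothing more can be done
None
```

The jack stands flat with its saddle under the right (sunk) yellow tongue, and I handed in at about 21 s with the closed fingertips still holding its handle down. I gripped it by the housing, carried it in front of the soldering stand and slid it in under the tongue. I then re-gripped it once to move it about 3 mm further forward before pressing the handle.

- **Handle:** it is against its stop, with the tip at z = 57 mm (58 mm nominal). The push was steady at about 16–17 N over the last second.
- **Centring:** the saddle was within about 1–2 mm of the tongue's pad centre by the top camera.
- **Level:** the top camera put the right tongue at 92 mm and the left at 88 mm, where level is about 90 mm. This suggests the jacked end is raised slightly past level. The jack's full stroke (77 mm against a 76 mm pad) explains about 1 mm of that on each side, and the rest is about the camera's error.
- **Not confirmed:** the scene camera could not check the tongue heights because the gripper hid them.
- **Other things:** the coil board and tin were still lying on the plate in the last picture I viewed, about a second before hand-in. I saw nothing on the bench disturbed, but I did not re-check the pliers, side cutters or tape roll at the end.

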